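# Hold a coated optical plate level over the sample stage

### The job

Pick the glass plate with the heavy steel block up from its cradle by its two long ground edges, gripped at its balance point, without anything ever touching the coated window on its faces, and keep it about level. Carry it to the sample stage and hold it level and still about 5 cm above the stage top, steel block straight above the two upright pins and the plate lying along the length of the stage, so that it can be fitted from below; finish while still holding it there, touching neither stage nor cradle. Leave the lens post, the screwdriver and the slide box where they are.

Things in the scene. Friction and masses are not known exactly. Their poses are not given: they have to be found in the camera images.
- carrier: loose plate: glass 240 x 46 x 6 mm (along its x, y, z), steel block 32 x 46 x 20 mm at its +x end (x 88 to 120 mm, 7 mm below to 7 mm above the glass). Origin mid underside of the glass. About 0.37 kg, 25 N grip or more carries it. Starts level on the cradle, block at the cradle's +x end. Grip its long bare edges (y = +-23 mm, x -120 to 88 mm): 46 mm apart, 6 mm high.
- coating: the coated window of the plate, glass of clear look, 188 x 36 x 6 mm, part of the carrier and flush with both of its faces; bordered by 5 mm wide matt frosted bare glass along each long edge. Nothing may touch it from above or below. Origin at its centre.
- balance (a point): balance point of the plate with its block (right within 3 mm): on its centre line, half-way through the thickness of the glass, 58 mm from the middle of the plate towards the block, so 30 mm from the block's inner face. Axes as carrier.
- block (a point): centre of the steel block, 104 mm from the middle of the plate along +x, at half the thickness of the glass. Axes as carrier.
- cradle: fixed black base 260 x 70 x 10 mm (length along its x), two aluminium supports 36 mm wide: one under the plate's light end (x -118 to -106 mm, 50 mm high), one under the steel block (x 95 to 117 mm, 43 mm high). The glass underside lies 50 mm above the bench, with 40 mm of free space below it between the supports. Origin at the centre of the underside.
- stage: fixed sample stage: black plate 150 x 100 mm (length along its x), top 60 mm above the bench, on four posts over a base 170 x 110 mm; two upright steel pins near its +x end, an aluminium strip 3 mm high near the other; a micrometer sticks out 50 mm from its -y side, just below the top. Origin at the centre of its underside, z up.
- pins (a point): point midway between the stage's two pins, level with the stage top, 50 mm from the stage's centre along its +x. The pins are 8 mm thick, 12 mm high, 13 mm either side of it along y. Axes as stage; the plate's +x (towards its block) shall point along the stage's +x.
- lens: bystander: small round lens on a post, foot 75 x 50 mm, 118 mm high. Origin under its foot.
- driver: bystander: screwdriver with black handle, 150 mm long, lying on the bench.
- slidebox: bystander: grey and white box for microscope slides, 85 x 60 x 33 mm. Origin under it.
There are look-alikes about, which are no part of the job. What is shaped like the carrier but pink, red or yellow is not meant.

How it is judged (in metres and radians):
On the way:
1. the plate is lifted clear of the cradle, level, gripped at its balance point (z of balance in the frame of cradle above 0.068 m and angle between carrier's own z axis and vertical below 0.15 rad and x of the grasp point in the frame of balance between -0.02 and 0.02 m and contact force between carrier and the fingers above 2 N and contact force between carrier and cradle below 0.1 N and contact force between carrier and stage below 0.1 N), for 0.2 s.
At the end, for the whole second after the job is handed in: Held by the fingers within 20 mm of the balance point lengthwise, clear of stage and cradle, still, level within 0.1 rad, glass 30 to 80 mm above the stage top, block centre within 15 mm of above the midpoint of the pins, length within 0.12 rad of the stage's, light end away from the pins (horizontal distance between block and pins below 0.015 m and angle between the x axis of carrier and the x axis of stage, either way round below 0.12 rad and z of balance in the frame of pins between 0.03 and 0.08 m and z of block in the frame of pins above 0.03 m and x of balance in the frame of stage below 0.03 m and angle between carrier's own z axis and vertical below 0.1 rad and linear speed of carrier below 0.02 m/s and angular speed of carrier below 0.1 rad/s and x of the grasp point in the frame of balance between -0.02 and 0.02 m and contact force between carrier and the fingers above 2 N and contact force between carrier and cradle below 0.1 N and contact force between carrier and stage below 0.1 N); the arm keeps its last pose, push and grip.
It fails at once if the coated window is touched by anything (contact force between coating and anything else above 0.3 N).
It fails at once if the plate is tipped by more than about 20 degrees (angle between carrier's own z axis and vertical above 0.35 rad).
It fails at once if the lens post is moved (distance of lens from where it was at the start of the episode above 0.03 m).
It fails at once if the screwdriver is moved (distance of driver from where it was at the start of the episode above 0.03 m).
It fails at once if the slide box is moved (distance of slidebox from where it was at the start of the episode above 0.03 m).
It also fails if it takes over 35 s, if anything falls off the work surface, if the arm or the gripper's body presses on something with over 40 N, if the wrist force passes 120 N, or if a joint passes its speed limit or range.

### The arm

A 6-joint arm with a two-finger parallel gripper is mounted at the origin on the work surface. World frame = base frame: x ahead of the robot, y to its left, z up, the work surface at z = 0. Lengths are in m, angles in degrees, forces in N, time in s.
With the tool pointing down it reaches from about 0.25 to 0.725 m from the base axis. Payload 9.7 kg.
Tool frame: the origin (TCP) lies on the centre line of the jaws, within the pads' length; the fingertips stand tip_reach ahead of it and the grasp point (between the pads) lies 2 mm behind it (tip_reach is the distance from the TCP to the fingertips, in m); z points along the fingers, y is the direction in which the jaws open and shut (so a half turn about z gives the same grasp; the last joint's range is limited). The gripper opens to 85 mm and grips with 20 to 120 N. Pads are 22 mm wide; open, the fingers measure 114 mm over their backs; the gripper's body (76 mm by 85 mm) begins 54 mm behind the grasp point. The pads swing forward as they close: fully open they stand 13 mm farther back than shut.
Start: joints at [-65.031, 4.979, 10.078, 95.1, 0, 90], TCP at [0.232, -0.499, 0.248] pointing down, gripper open.
Joint ranges: [-179.16, 179.16], [-48.56, 103.87], [-65.8, 70.77], [-126.05, 130.52], [-82.76, 87.17], [-180, 180]. Speed limits (degrees/s): [127.2, 127.2, 147.25, 180, 180, 180].

### API

Orientations are given as [roll, pitch, yaw] about the fixed x, y, z axes, in that order (R = Rz(yaw) Ry(pitch) Rx(roll)).
In Python, from workcell import get_obs, camera, calibration, job_done, tip_reach gives the robot as it stands.
- The arm moves only by the tool apply_moves, never from a script. Its argument "rows" is a list of rows, each a list of 7 numbers: the shift along the world's x, y, z in mm, then the turn, a rotation vector about the world's x, y, z in degrees, then the closure, from 0 (fully open) to 1 (shut). A call has 1 to 20 rows; each row shifts and turns the commanded pose from where the row before left it; what a row does not reach is not made up. A row lasts 1/8 s, in which the tool goes at most 62.5 mm and 10.7 degrees, less where a joint would pass 70% of its speed; a pose out of reach is approached as far as the arm can. A call with a gripper value outside its range is refused whole. The fingers move at their own pace and stop on an object; "grip_force" is the grip in N (left out, the last holds). Time passes only in rows, so rows that do not move let the fingers close. It gives the time, the measured TCP pose, the force and the opening at its end, in the units of the state.
- get_obs(): the state, without advancing time (a new reading comes with each control period).
- camera(name): name is "side" or "top" or "wrist"; returns the picture (420x560x3 uint8, red, green, blue); there is no depth.
- calibration(name): a dict with "intrinsics" (3x3 intrinsics, pixels), "T" (4x4, takes a point from camera to world coordinates); the wrist camera has in their place "mount" (4x4, takes a point from camera to tool coordinates, whose origin is the TCP and whose axes are the flange's). Camera axes: x right, y down, z forward; pixel columns grow to the right and rows downward; lengths in m; the calibration is good to about 2 mm. A picture is of the moment at which its call begins: read the wrist's pose just before it. calibration takes no time and is no camera call.
- job_done(): hands the job in, once; it reports no verdict.
The state is a dict: "time": time; "q": joint angles; "qd": joint speeds; "joint_efforts": joint torques, N m; "ee_pos": TCP position; "tcp_rot": TCP orientation; "wrist_force": force on the tool from outside, world axes, zero at the start; "torque": the same for the moment, N m; "opening": finger opening in m.
Only numpy, scipy, OpenCV 4.12 (cv2) and the standard library are available. Lean on these libraries where they do the work, as an engineer would, in place of code of your own. Each camera call takes 0.05 s, during which the arm holds its last target.

## Working session

There is one attempt and no reset: what is moved stays moved. The work goes in short steps, Python scripts to look and compute and a tool call to move; the robot and the scene stay as the last step left them, time stands still between calls to the robot, and variables do not carry over. Pictures are saved under pics/ and viewed, and the job is handed in when it is done.

Besides the shell and the picture viewer there is one more tool, called after ">>>" as name(argument=value, ...), one argument or row to a line, values as JSON. apply_moves: Moves the arm, as the interface text tells. Its arguments: {"type":"object","properties":{"rows":{"type":"array","items":{"type":"array","items":{"type":"number"}}},"grip_force":{"type":"number"}},"required":["rows"]}

```bash
mkdir -p pics; ls; python3 - <<'E'
from workcell import *
import cv2,numpy as np
print(get_obs(), tip_reach)
for n in ["side","top","wrist"]:
    cv2.imwrite(f"pics/{n}0.png",camera(n)[:,:,::-1]); print(n,calibration(n))
E
```

```text
pics
{'time': 0.0, 'q': array([-6.50312657e+01,  5.01013867e+00,  1.00330210e+01,  9.50982773e+01,
        5.88274511e-05,  9.00010912e+01]), 'qd': array([ 0.09871134,  0.02267527, -0.00579809, -0.04694479,  0.01850317,
       -0.00496818]), 'joint_efforts': array([ 1.61461362e-04, -5.20385957e+01,  4.64805937e+01,  1.62647269e-02,
        7.41337999e-05, -6.46389012e-06]), 'ee_pos': array([ 0.23208073, -0.49840798,  0.24757944]), 'tcp_rot': array([-1.79924605e+02, -5.73914613e-05,  2.49676430e+01]), 'wrist_force': array([ 0.09943303, -0.17484074, -0.7752028 ]), 'torque': array([-0.0002777 , -0.00456527,  0.0009925 ]), 'opening': 0.08516590491450386} 0.017
side {'intrinsics': array([[416.22974983,   0.        , 278.05525191],
       [  0.        , 416.22974983, 209.99206752],
       [  0.        ,   0.        ,   1.        ]]), 'T': array([[-9.99241485e-01, -2.04533627e-02,  3.31378212e-02,
         4.65343876e-01],
       [-3.89416300e-02,  5.23335009e-01, -8.51236758e-01,
         9.29264811e-01],
       [ 6.84722005e-05, -8.51881523e-01, -5.23734538e-01,
         7.00902659e-01],

[... 434 characters left out ...]
,
       [-7.46767614e-03, -8.53290999e-02, -9.96324836e-01,
         1.75718941e+00],
       [ 0.00000000e+00,  0.00000000e+00,  0.00000000e+00,
         1.00000000e+00]])}
wrist {'intrinsics': array([[302.14322258,   0.        , 278.71584927],
       [  0.        , 302.14322258, 206.18300511],
       [  0.        ,   0.        ,   1.        ]]), 'mount': array([[ 4.58823141e-04, -9.44528875e-01, -3.28428064e-01,
         8.41998944e-02],
       [ 9.99999710e-01,  6.33013492e-04, -4.23461112e-04,
        -9.66629038e-04],
       [ 6.07870643e-04, -3.28427774e-01,  9.44528892e-01,
        -1.25326485e-01],
       [ 0.00000000e+00,  0.00000000e+00,  0.00000000e+00,
         1.00000000e+00]])}
```

View pics/side0.png

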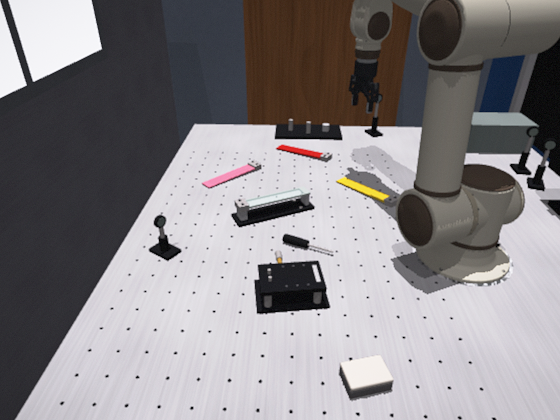

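View pics/top0.png

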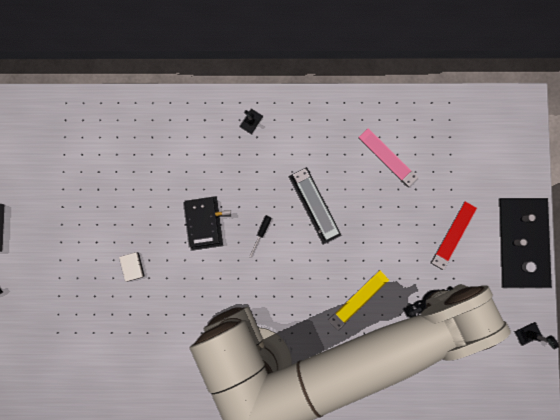

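View pics/wrist0.png

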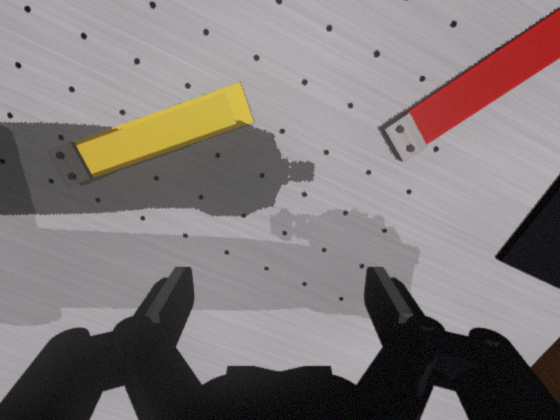

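The side view shows the clear carrier at (273,203), with its block at the left end (far +x), and the stage at (290,285). In the top view the carrier is at (315,205) with its block near (300,175). The stage is at (203,222) with its pins at the top and its micrometer on the right. I'll enlarge the top view around both.

```bash
python3 - <<'E'
import cv2,numpy as np
a=cv2.imread("pics/top0.png")
c=cv2.resize(a[155:255,280:350],None,fx=6,fy=6,interpolation=cv2.INTER_CUBIC)[:600]
d=cv2.resize(a[185:265,170:245],None,fx=5,fy=5,interpolation=cv2.INTER_CUBIC)
z=np.zeros((600,c.shape[1]+d.shape[1],3),np.uint8);z[:c.shape[0],:c.shape[1]]=c;z[:d.shape[0],c.shape[1]:]=d
cv2.imwrite("pics/zoom.png",z);print(z.shape)
E
```

```text
(600, 795, 3)
```

View pics/zoom.png

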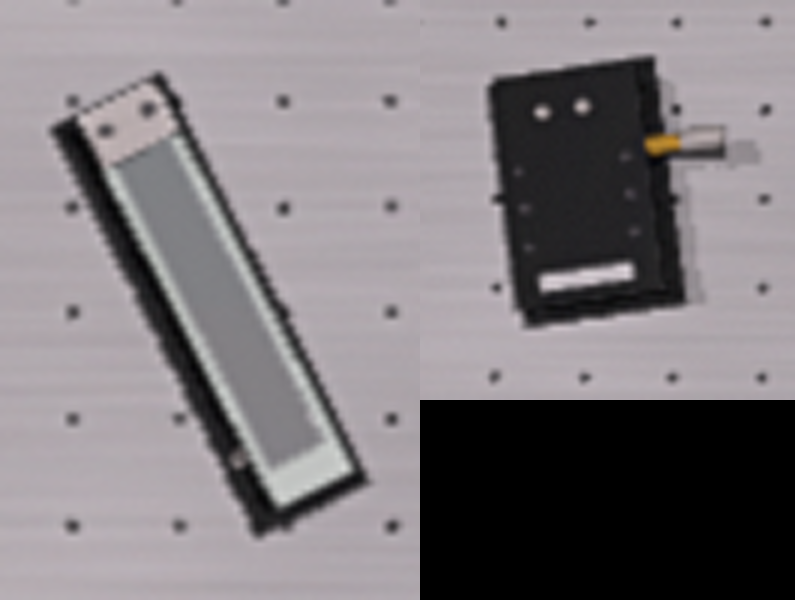

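The enlargement shows the carrier's block corners at (78,118) and (160,75) and its light-end corners at (281,508) and (354,470). The pins are at (542,112) and (583,107), and the strip's centre is at (587,277). I'll cast these points to their known heights.

```bash
cat > h.py <<'E'
import numpy as np
from workcell import *
def ray(name,u,v,z,T=None):
    c=calibration(name);K=c["intrinsics"];T=c["T"] if T is None else T
    d=T[:3,:3]@np.linalg.solve(K,[u,v,1.]);o=T[:3,3]
    return o+d*(z-o[2])/d[2]
E
python3 - <<'E'
from h import *
f=lambda p,s,ox,oy,z,bx=0:ray("top",(p[0]-bx+.5)/s-.5+ox,(p[1]+.5)/s-.5+oy,z)
A=[f(p,6,280,155,.063) for p in [(78,118),(160,75),(112,165),(183,132)]]
B=[f(p,6,280,155,.056) for p in [(281,508),(354,470)]]
print(np.round(A,4),np.round(B,4))
be=(A[0]+A[1])/2;bi=(A[2]+A[3])/2;le=(B[0]+B[1])/2
n=np.linalg.norm
print("len",n((be-le)[:2]),"w",n(A[0]-A[1]),n(B[0]-B[1]),"blk",n(be-bi))
v=(be-le)[:2];yaw=np.degrees(np.arctan2(v[1],v[0]));u=v/n(v)
mid=(be+le)[:2]/2; print("yaw",yaw,"bal",mid+.058*u,"mid",mid, "block c",(be+bi)/2)
P=[f(p,5,170,185,.072,420) for p in [(542,112),(583,107)]];S=f((587,277),5,170,185,.063,420)
S1,S2=[f(p,5,170,185,.063,420) for p in [(540,283),(635,272)]]
pm=(P[0]+P[1])/2;w=(pm-S)[:2]
print("pins",P,n(P[0]-P[1]),pm,"strip",S,n(w),"yaw",np.degrees(np.arctan2(w[1],w[0])),np.degrees(np.arctan2(*(-(P[0]-P[1])[:2]*[1,-1]))),np.degrees(np.arctan2(*(-(S1-S2)[:2]*[1,-1]))))
C=[f(p,5,170,185,.06,420) for p in [(490,80),(636,62),(523,310),(660,300)]]
print(np.round(C,4))
E
```

```text
[[ 0.6226 -0.1213  0.063 ]
 [ 0.6464 -0.1662  0.063 ]
 [ 0.5967 -0.1399  0.063 ]
 [ 0.6149 -0.1787  0.063 ]] [[ 0.4101 -0.2317  0.056 ]
 [ 0.4307 -0.2714  0.056 ]]
len 0.23969588561252245 w 0.05075576977577372 0.04478962232290541 blk 0.032614799255105215
yaw 26.733477634827874 bal [ 0.57924947 -0.17155936] mid [ 0.52744916 -0.19765013] block c [ 0.6201519 -0.1515128  0.063    ]
pins [array([0.51369044, 0.19894042, 0.072     ]), array([0.51697875, 0.17231204, 0.072     ])] 0.026830642249896244 [0.51533459 0.18562623 0.072     ] strip [0.40688767 0.16952589 0.063     ] 0.10963556004459728 yaw 8.444611987978497 7.039750579755942 6.680533878988603
[[0.5357 0.2357 0.06  ]
 [0.5477 0.1401 0.06  ]
 [0.3855 0.2114 0.06  ]
 [0.3921 0.1223 0.06  ]]
```

The measurements fit the sizes given: length 240, block 32, pins 26 mm apart. Carrier yaw is about 26.7°, with the balance point near (0.579, -0.172). The pin midpoint is near (0.515, 0.186) and stage yaw is about 7.5°. Next I'll move to a hover and check with the wrist camera.

>>> apply_moves(
  rows=[
    [29,27,-4,0,0,0,0],
    [29,27,-4,0,0,0,0],
    [29,27,-4,0,0,0,0],
    [29,27,-4,0,0,0,0],
    [29,27,-4,0,0,0,0],
    [29,27,-4,0,0,0,0],
    [29,27,-4,0,0,0,0],
    [29,27,-4,0,0,0,0],
    [29,27,-4,0,0,0,0],
    [29,27,-4,0,0,0,0],
    [29,27,-4,0,0,0.9,0],
    [28,30,-4,0,0,0.9,0],
    [0,0,0,0,0,0,0],
    [0,0,0,0,0,0,0],
  ],
  grip_force=60,
)

```text
time: 1.9
ee_pos: [0.5789, -0.1717, 0.2]
tcp_rot: [-180.0, 0.0, 26.8]
wrist_force: [0.6, 0.0, 0.5]
opening: 0.0856
```

```bash
python3 - <<'E'
from h import *
import cv2
o=get_obs();print(o["ee_pos"],o["tcp_rot"],o["q"],o["time"])
np.savez("p1.npz",p=o["ee_pos"],r=o["tcp_rot"])
cv2.imwrite("pics/wrist1.png",camera("wrist")[:,:,::-1])
E
```

```text
[ 0.57890594 -0.17166638  0.20000071] [-1.79980124e+02  4.23241025e-02  2.67834878e+01] [-1.65105191e+01  1.17721976e+01  1.23175965e+01  9.05898343e+01
 -1.45565067e-02  1.36706006e+02] 1.9
```

View pics/wrist1.png

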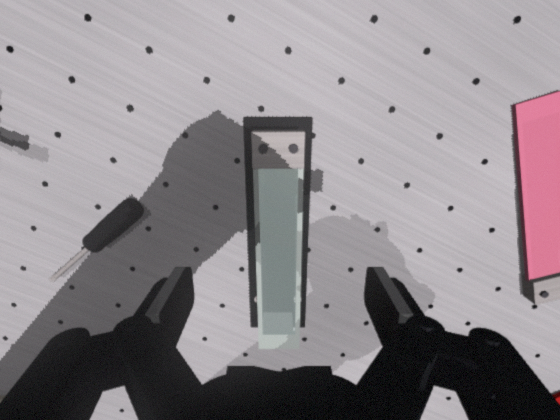

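The wrist view shows the plate upright in the picture, centred between the jaws at column ~278. The block's outer edge is at row ~130 and its inner edge at row ~169. I'll cast these to check the lengthwise position.

```bash
python3 - <<'E'
from h import *
from scipy.spatial.transform import Rotation as R
d=np.load("p1.npz");T=np.eye(4);T[:3,:3]=R.from_euler("xyz",d["r"],degrees=True).as_matrix();T[:3,3]=d["p"]
T=T@calibration("wrist")["mount"]
import cv2
a=cv2.imread("pics/wrist1.png");z=cv2.resize(a[110:350,235:320],None,fx=5,fy=2.5,interpolation=cv2.INTER_CUBIC);cv2.imwrite("pics/w1z.png",z);print(z.shape)
Rt=R.from_euler("xyz",d["r"],degrees=True).as_matrix()
for n,u,v,z in [("outL",252,131,.063),("outR",306,131,.063),("inL",251,169,.063),("inR",305,169,.063),("lightL",259,347,.056),("lightR",297,347,.056)]:
    p=ray("wrist",u,v,z,T);print(n,p.round(4),"tool",(Rt.T@(p-d["p"])).round(4))
E
```

```text
(600, 425, 3)
outL [ 0.622  -0.1233  0.063 ] tool [ 0.0604 -0.0237  0.137 ]
outR [ 0.6426 -0.1641  0.063 ] tool [0.0604 0.0219 0.1369]
inL [ 0.592  -0.1364  0.063 ] tool [ 0.0277 -0.0256  0.137 ]
inR [ 0.6135 -0.1789  0.063 ] tool [0.0277 0.022  0.137 ]
lightL [ 0.4099 -0.2309  0.056 ] tool [-0.1775 -0.0232  0.1441]
lightR [ 0.4292 -0.2691  0.056 ] tool [-0.1774  0.0196  0.1441]
```

View pics/w1z.png

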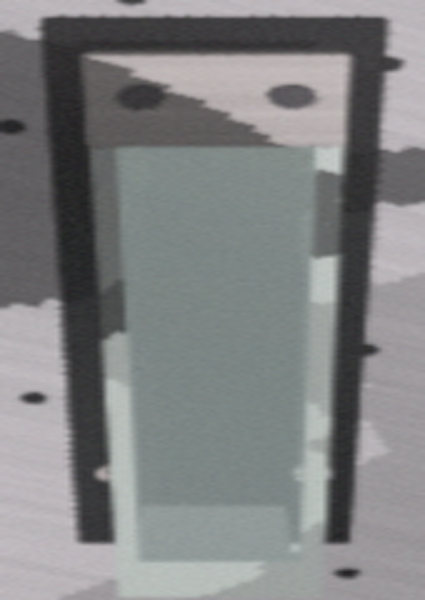

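The wrist view puts the balance point within 2 mm of the tool axis, offset (-1.3, -1.3) mm in tool x, y, which agrees with the top view. I'll make a small correction, descend and close.

>>> apply_moves(
  rows=[
    [-1.5,0.5,-30,0,0,0,0],
    [0,0,-30,0,0,0,0],
    [0,0,-30,0,0,0,0],
    [0,0,-25,0,0,0,0],
    [0,0,-20,0,0,0,0],
    [0,0,-15,0,0,0,0],
    [0,0,0,0,0,0,0],
    [0,0,0,0,0,0,0],
  ],
  grip_force=60,
)

```text
time: 2.95
ee_pos: [0.578, -0.1715, 0.0513]
tcp_rot: [180.0, -0.0, 26.7]
wrist_force: [-0.6, -0.3, 0.0]
opening: 0.0854
```

```bash
python3 - <<'E'
from h import *
import cv2
a=camera("wrist")[:,:,::-1];b=camera("side")[:,:,::-1]
z=np.hstack([a[:, :],cv2.resize(b[130:270,200:350],None,fx=3,fy=3)[:420]])
z=cv2.resize(z,None,fx=.78,fy=.78);cv2.imwrite("pics/d1.png",z);print(z.shape)
E
```

```text
(328, 788, 3)
```

View pics/d1.png

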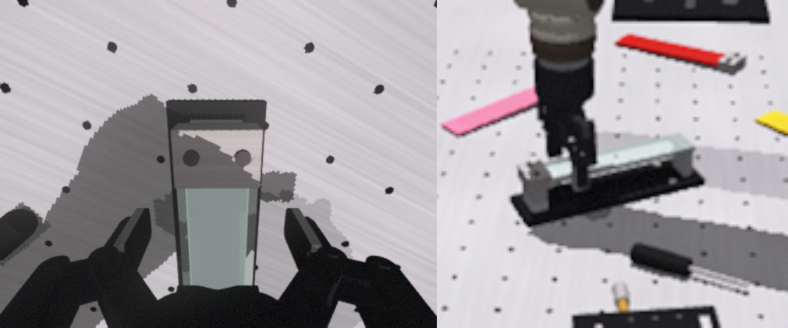

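The plate sits centred between the open fingers, which stand just inboard of the block. I'll close.

>>> apply_moves(
  rows=[
    [0,0,0,0,0,0,0.3],
    [0,0,0,0,0,0,0.45],
    [0,0,0,0,0,0,0.6],
    [0,0,0,0,0,0,0.8],
    [0,0,0,0,0,0,1],
    [0,0,0,0,0,0,1],
    [0,0,0,0,0,0,1],
    [0,0,0,0,0,0,1],
  ],
  grip_force=60,
)

```text
time: 4.05
ee_pos: [0.5779, -0.1712, 0.0509]
tcp_rot: [180.0, -0.0, 26.8]
wrist_force: [-0.8, -0.1, 4.8]
opening: 0.0446
```

```bash
python3 - <<'E'
from h import *
import cv2
o=get_obs();print(o["wrist_force"],o["torque"],o["ee_pos"])
a=camera("wrist")[:,:,::-1];b=camera("side")[:,:,::-1]
z=np.hstack([a[:, :],cv2.resize(b[130:270,200:350],None,fx=3,fy=3)[:420]])
z=cv2.resize(z,None,fx=.78,fy=.78);cv2.imwrite("pics/d2.png",z)
E
```

```text
[-0.83248637 -0.0941727   4.84257543] [-0.04299874  0.24401498  0.00872228] [ 0.57793294 -0.17119404  0.05085952]
```

View pics/d2.png

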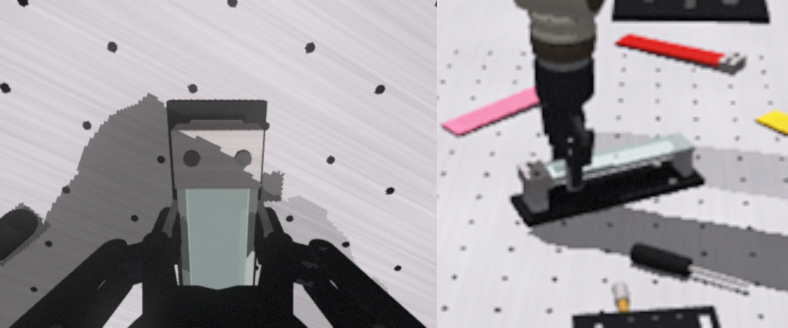

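Both pads are on the bare long edges (opening 44.6 mm, plate 46 mm) and clear of the block. I'll lift slowly and check the level.

>>> apply_moves(
  rows=[
    [0,0,3,0,0,0,1],
    [0,0,5,0,0,0,1],
    [0,0,8,0,0,0,1],
    [0,0,10,0,0,0,1],
    [0,0,10,0,0,0,1],
    [0,0,6,0,0,0,1],
    [0,0,3,0,0,0,1],
    [0,0,0,0,0,0,1],
    [0,0,0,0,0,0,1],
    [0,0,0,0,0,0,1],
    [0,0,0,0,0,0,1],
  ],
)

```text
time: 5.52
ee_pos: [0.5776, -0.1711, 0.0951]
tcp_rot: [-180.0, 0.0, 26.8]
wrist_force: [-0.3, 0.8, -3.5]
opening: 0.0444
```

```bash
python3 - <<'E'
from h import *
import cv2
o=get_obs();print(o["wrist_force"],o["torque"],o["ee_pos"])
a=camera("wrist")[:,:,::-1];b=camera("side")[:,:,::-1]
z=np.hstack([a[:, :],cv2.resize(b[130:270,200:350],None,fx=3,fy=3)[:420]])
z=cv2.resize(z,None,fx=.78,fy=.78);cv2.imwrite("pics/d3.png",z)
E
```

```text
[-0.28223969  0.78906969 -3.45945332] [ 0.00335997 -0.01246046 -0.04008301] [ 0.57761008 -0.17107698  0.0951019 ]
```

View pics/d3.png

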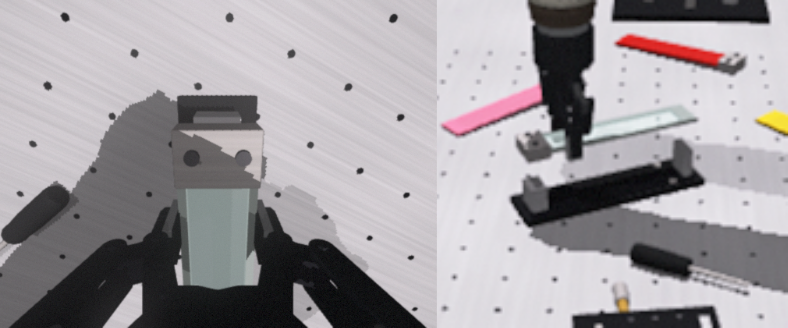

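The plate is clear of the cradle and level, reading 3.5 N (0.36 kg) with almost no wrist moment, so it is gripped at its balance point. Now I'll carry it over to the stage while turning it -19°.

>>> apply_moves(
  rows=[
    [0,3,5,0,0,0,1],
    [-2,6,8,0,0,0,1],
    [-4,10,9,0,0,-0.5,1],
    [-5,15,8,0,0,-1,1],
    [-6,20,6,0,0,-1.5,1],
    [-7,23,4,0,0,-1.5,1],
    [-8,25,0,0,0,-1.5,1],
    [-8,25,0,0,0,-1.5,1],
    [-8,25,0,0,0,-1.5,1],
    [-8,25,0,0,0,-1.5,1],
    [-8,25,0,0,0,-1.5,1],
    [-8,25,0,0,0,-1.5,1],
    [-8,25,0,0,0,-1.5,1],
    [-7,23,0,0,0,-1.2,1],
    [-7,22,-3,0,0,-1,1],
    [-6,20,-4,0,0,-0.8,1],
    [-5,14,-5,0,0,-0.5,1],
    [-4,10,-4,0,0,-0.3,1],
    [-4,7,-3,0,0,0,1],
    [-3,3,-2,0,0,0,1],
  ],
)

```text
time: 8.12
ee_pos: [0.474, 0.1199, 0.1141]
tcp_rot: [-177.4, 0.0, 12.8]
wrist_force: [-0.3, 0.0, -3.4]
opening: 0.0445
```

>>> apply_moves(
  rows=[
    [0,0,0,0,0,0,1],
    [0,0,0,0,0,0,1],
    [0,0,0,0,0,0,1],
  ],
)

```text
time: 8.5
ee_pos: [0.4743, 0.1199, 0.1145]
tcp_rot: [-177.4, 0.0, 12.8]
wrist_force: [0.1, -0.1, -3.9]
opening: 0.0444
```

```bash
python3 - <<'E'
from h import *
import cv2
o=get_obs();print(o["wrist_force"],o["torque"],o["ee_pos"],o["tcp_rot"])
np.savez("p2.npz",p=o["ee_pos"],r=o["tcp_rot"])
for n in ["side","top","wrist"]: cv2.imwrite(f"pics/{n}4.png",camera(n)[:,:,::-1])
a=cv2.imread("pics/side4.png");t=cv2.imread("pics/top4.png")
z=np.hstack([cv2.resize(a[170:320,200:350],(400,400),interpolation=2),cv2.resize(t[170:270,160:260],(400,400),interpolation=2)])
cv2.imwrite("pics/z4.png",z)
E
```

```text
[ 0.12456926 -0.13900293 -3.93798379] [-0.07732715 -0.02235376 -0.0209007 ] [0.47432014 0.11988356 0.11445671] [-1.77400198e+02  1.47216509e-04  1.28174371e+01]
```

View pics/z4.png

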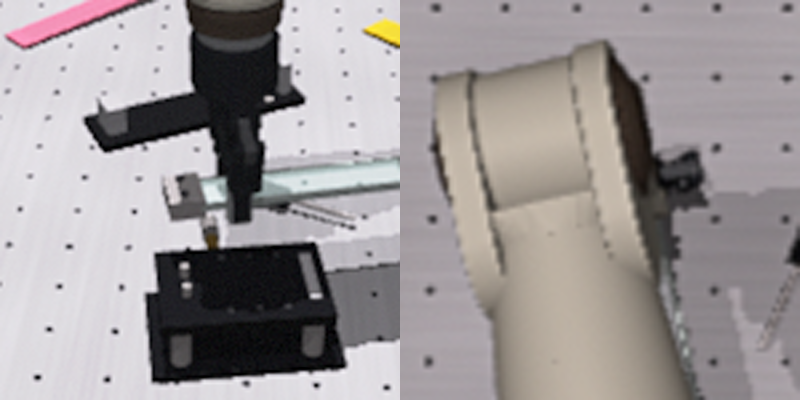

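View pics/wrist4.png

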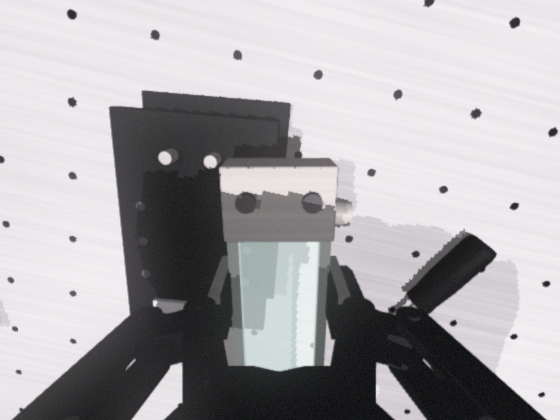

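The arm stopped short at y = 0.120 with a 2.6° roll, and the plate sits right of the pins. I'll see whether the last joint is at its limit.

```bash
python3 - <<'E'
from h import *
o=get_obs();print(o["q"].round(2),o["ee_pos"],o["time"])
q=np.degrees(np.arctan2(.18,.47));print("q6 needed now",q-7.5+180,"after half turn",q-7.5)
E
```

```text
[ 12.76  -3.85 -13.66  80.21   2.6  179.94] [0.47423743 0.11987625 0.11433627] 8.65
q6 needed now 193.45577673063218 after half turn 13.455776730632184
```

Joint 6 is at its +180° limit, and the stage pose would need 193° with this grasp. I'll put the plate back on its cradle, turn the gripper by half a turn (joint 6 would then be about 13° at the stage) and grip again. There is enough time for that.

>>> apply_moves(
  rows=[
    [1,-4,0,0,0,0,1],
    [3,-8,0,0,0,0,1],
    [4,-12,0,-0.8,-0.2,0.5,1],
    [6,-18,0,-0.9,-0.2,1,1],
    [7,-20,0,-0.8,-0.2,1,1],
    [8,-22,0,0,0,1.5,1],
    [8,-24,0,0,0,1.5,1],
    [9,-25,0,0,0,1.5,1],
    [9,-25,0,0,0,1.5,1],
    [9,-25,0,0,0,1.5,1],
    [9,-25,0,0,0,1.5,1],
    [8,-23,0,0,0,1,1],
    [7,-20,0,0,0,1,1],
    [6,-16,0,0,0,0.5,1],
    [5,-12,0,0,0,0,1],
    [3,-8,0,0,0,0,1],
    [1.5,-4,0,0,0,0,1],
    [0,0,0,0,0,0,1],
    [0,0,0,0,0,0,1],
  ],
)

```text
time: 11.02
ee_pos: [0.5776, -0.1707, 0.1144]
tcp_rot: [-180.0, 0.0, 26.8]
wrist_force: [0.3, 0.4, -3.6]
opening: 0.0448
```

```bash
python3 - <<'E'
from h import *
o=get_obs();print(o["q"].round(2),o["ee_pos"],o["tcp_rot"],o["wrist_force"],o["torque"],o["time"])
E
```

```text
[-16.46  11.61   2.68  81.12   0.   136.69] [ 0.57760772 -0.17069788  0.11438673] [-1.79965371e+02  3.38164630e-02  2.68451569e+01] [ 0.33657278  0.35421055 -3.58719024] [0.00654166 0.01281285 0.04467683] 11.025
```

I'm back over the cradle at the original grasp pose, so I'll lower onto the supports.

>>> apply_moves(
  rows=[
    [0,0,-10,0,0,0,1],
    [0,0,-14,0,0,0,1],
    [0,0,-14,0,0,0,1],
    [0,0,-10,0,0,0,1],
    [0,0,-6,0,0,0,1],
    [0,0,-4,0,0,0,1],
    [0,0,-3,0,0,0,1],
    [0,0,-1.5,0,0,0,1],
    [0,0,0,0,0,0,1],
    [0,0,0,0,0,0,1],
  ],
)

```text
time: 12.28
ee_pos: [0.5778, -0.1711, 0.052]
tcp_rot: [-180.0, 0.0, 26.8]
wrist_force: [0.6, -0.2, -3.8]
opening: 0.0443
```

Still hanging freely. I'll lower the last millimetre or so.

>>> apply_moves(
  rows=[
    [0,0,-0.7,0,0,0,1],
    [0,0,-0.7,0,0,0,1],
    [0,0,0,0,0,0,1],
  ],
)

```text
time: 12.65
ee_pos: [0.5778, -0.1711, 0.0509]
tcp_rot: [-180.0, 0.0, 26.8]
wrist_force: [-1.5, 0.3, 2.4]
opening: 0.0447
```

The load is now on the cradle (+2.4 N). I'll open, rise and turn half a turn.

>>> apply_moves(
  rows=[
    [0,0,0,0,0,0,0.4],
    [0,0,0,0,0,0,0.2],
    [0,0,0,0,0,0,0],
    [0,0,0,0,0,0,0],
    [0,0,0,0,0,0,0],
    [0,0,0,0,0,0,0],
    [0,0,8,0,0,0,0],
    [0,0,18,0,0,0,0],
    [0,0,30,0,0,0,0],
    [0,0,30,0,0,0,0],
    [0,0,15,0,0,5,0],
    [0,0,10,0,0,10,0],
    [0,0,0,0,0,10,0],
    [0,0,0,0,0,10,0],
    [0,0,0,0,0,10,0],
    [0,0,0,0,0,10,0],
  ],
)

```text
time: 14.65
ee_pos: [0.5779, -0.1711, 0.1631]
tcp_rot: [179.9, 0.0, 82.2]
wrist_force: [0.3, 0.2, 0.7]
opening: 0.0854
```

>>> apply_moves(
  rows=[
    [0,0,0,0,0,10,0],
    [0,0,0,0,0,10,0],
    [0,0,0,0,0,10,0],
    [0,0,0,0,0,10,0],
    [0,0,0,0,0,10,0],
    [0,0,0,0,0,10,0],
    [0,0,0,0,0,10,0],
    [0,0,0,0,0,10,0],
    [0,0,0,0,0,10,0],
    [0,0,0,0,0,10,0],
    [0,0,0,0,0,10,0],
    [0,0,0,0,0,10,0],
    [0,0,0,0,0,5,0],
    [0,0,0,0,0,0,0],
    [0,0,0,0,0,0,0],
  ],
)

```text
time: 16.52
ee_pos: [0.5778, -0.1711, 0.1622]
tcp_rot: [-179.9, 0.1, -153.3]
wrist_force: [0.8, 0.5, 0.3]
opening: 0.0856
```

```bash
python3 - <<'E'
from h import *
import cv2
o=get_obs();print(o["q"].round(2),o["ee_pos"],o["tcp_rot"],o["time"])
np.savez("p3.npz",p=o["ee_pos"],r=o["tcp_rot"])
a=camera("wrist")[:,:,::-1];b=camera("side")[:,:,::-1]
cv2.imwrite("pics/w5.png",a)
z=np.hstack([a[:, :],cv2.resize(b[130:270,200:350],None,fx=3,fy=3)[:420]])
z=cv2.resize(z,None,fx=.78,fy=.78);cv2.imwrite("pics/d5.png",z)
E
```

```text
[-16.5   11.24   7.52  86.19   0.   -43.21] [ 0.5778108  -0.17113565  0.16216139] [-1.79935716e+02  7.18763657e-02 -1.53293293e+02] 16.525
```

View pics/d5.png

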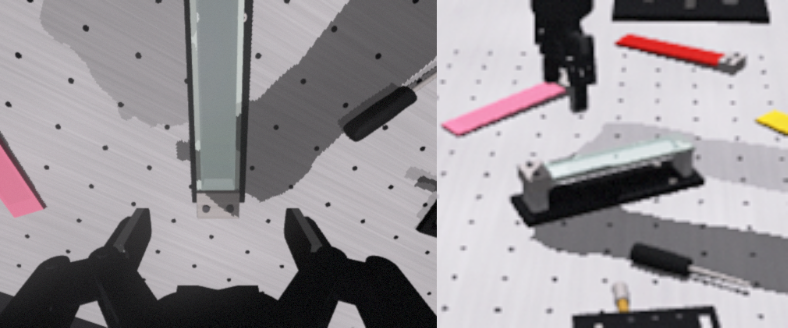

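The plate is back on the cradle as it was, and the flipped gripper is centred over it. In the wrist view the block spans rows ~246 to 278 and columns ~253 to 308. I'll check those against the tool.

```bash
python3 - <<'E'
from h import *
from scipy.spatial.transform import Rotation as R
d=np.load("p3.npz");Rt=R.from_euler("xyz",d["r"],degrees=True).as_matrix();T=np.eye(4);T[:3,:3]=Rt;T[:3,3]=d["p"]
T=T@calibration("wrist")["mount"]
for n,u,v,z in [("inL",252.5,246,.063),("inR",307,246,.063),("outL",252.5,278,.063),("outR",307,278,.063)]:
    p=ray("wrist",u,v,z,T);print(n,p.round(4),(Rt.T@(p-d["p"])).round(4))
import cv2
a=cv2.imread("pics/w5.png");cv2.imwrite("pics/w5z.png",cv2.resize(a[200:300,220:340],None,fx=5,fy=5,interpolation=2))
E
```

```text
inL [ 0.6117 -0.1771  0.063 ] [-0.0275 -0.0204  0.0992]
inR [ 0.5915 -0.137   0.063 ] [-0.0274  0.0245  0.0992]
outL [ 0.6393 -0.1642  0.063 ] [-0.058  -0.0213  0.0993]
outR [ 0.6183 -0.1224  0.063 ] [-0.0579  0.0255  0.0992]
```

View pics/w5z.png

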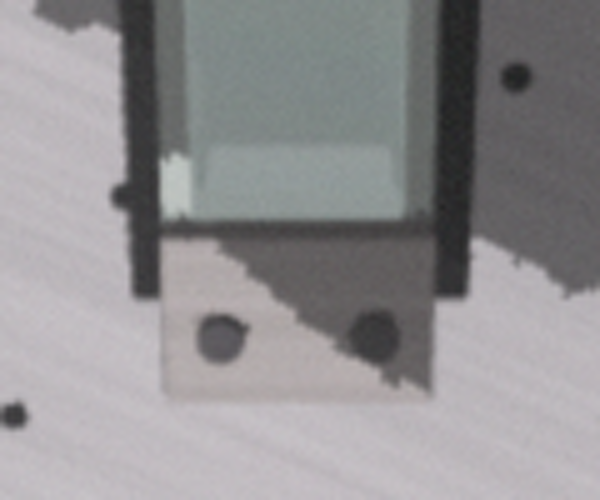

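The block's inner edge is at row 247 and its outer edge at row 280, so the TCP is about 1.5 mm too close to the block. I'll shift -2 mm in x, descend and close.

>>> apply_moves(
  rows=[
    [-2,0,-20,0,0,0,0],
    [0,0,-28,0,0,0,0],
    [0,0,-28,0,0,0,0],
    [0,0,-20,0,0,0,0],
    [0,0,-10,0,0,0,0],
    [0,0,-6,0,0,0,0],
    [0,0,0,0,0,0,0],
    [0,0,0,0,0,0,0.4],
    [0,0,0,0,0,0,0.7],
    [0,0,0,0,0,0,1],
    [0,0,0,0,0,0,1],
    [0,0,0,0,0,0,1],
    [0,0,0,0,0,0,1],
    [0,0,0,0,0,0,1],
  ],
  grip_force=60,
)

```text
time: 18.38
ee_pos: [0.5761, -0.1713, 0.0503]
tcp_rot: [-179.9, 0.1, -153.2]
wrist_force: [-0.5, 0.0, 4.6]
opening: 0.0448
```

```bash
python3 - <<'E'
from h import *
import cv2
o=get_obs();print(o["wrist_force"],o["torque"],o["ee_pos"])
b=camera("side")[:,:,::-1]
cv2.imwrite("pics/d6.png",cv2.resize(b[130:270,200:350],None,fx=4,fy=4))
E
```

```text
[-0.45039077  0.0427289   4.60383083] [ 0.01662054  0.13639781 -0.00546301] [ 0.5761261  -0.17126588  0.05031042]
```

View pics/d6.png

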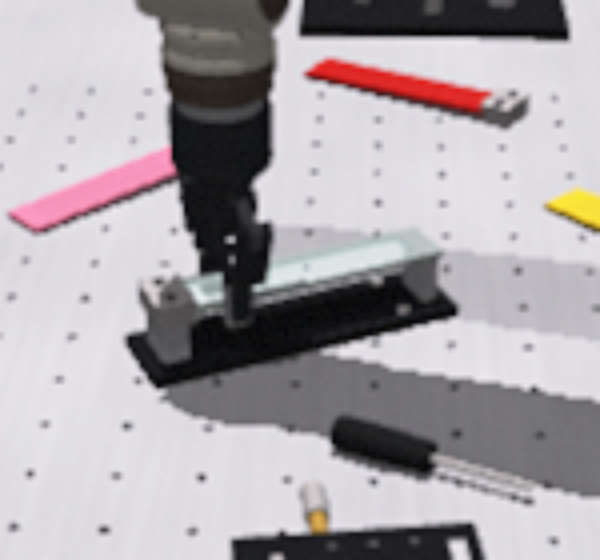

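Gripped again on both edges, with the light end on its support. I'll lift.

>>> apply_moves(
  rows=[
    [0,0,3,0,0,0,1],
    [0,0,6,0,0,0,1],
    [0,0,10,0,0,0,1],
    [0,0,12,0,0,0,1],
    [0,0,10,0,0,0,1],
    [0,0,6,0,0,0,1],
    [0,0,3,0,0,0,1],
    [0,0,0,0,0,0,1],
    [0,0,0,0,0,0,1],
    [0,0,0,0,0,0,1],
  ],
)

```text
time: 19.68
ee_pos: [0.5755, -0.1711, 0.099]
tcp_rot: [-180.0, 0.0, -153.2]
wrist_force: [0.0, -0.2, -3.7]
opening: 0.0443
```

```bash
python3 - <<'E'
from h import *
import cv2
o=get_obs();print(o["wrist_force"],o["torque"],o["ee_pos"])
b=camera("side")[:,:,::-1]
cv2.imwrite("pics/d7.png",cv2.resize(b[130:270,200:350],None,fx=4,fy=4))
E
```

```text
[ 0.03903821 -0.23240764 -3.73560312] [-0.00886159  0.01843564 -0.01144593] [ 0.57546811 -0.17107884  0.09902754]
```

View pics/d7.png

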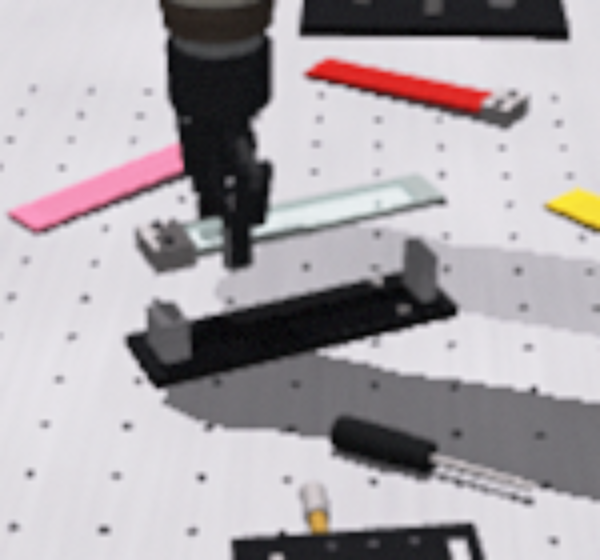

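It is level, with a free weight of 3.7 N and negligible moment. Carrying again.

>>> apply_moves(
  rows=[
    [0,3,3,0,0,0,1],
    [-2,6,5,0,0,0,1],
    [-4,10,6,0,0,-0.5,1],
    [-5,15,6,0,0,-1,1],
    [-6,20,5,0,0,-1.5,1],
    [-7,23,3,0,0,-1.5,1],
    [-7,25,0,0,0,-1.5,1],
    [-7,25,0,0,0,-1.5,1],
    [-7,25,0,0,0,-1.5,1],
    [-7,25,0,0,0,-1.5,1],
    [-7,25,0,0,0,-1.5,1],
    [-7,25,0,0,0,-1.5,1],
    [-7,25,0,0,0,-1.5,1],
    [-7,23,0,0,0,-1.2,1],
    [-7,22,-2,0,0,-1,1],
    [-5,20,-3,0,0,-0.8,1],
    [-4,14,-3,0,0,-0.5,1],
    [-4,10,-3,0,0,-0.5,1],
    [-4,7,-2,0,0,-0.3,1],
    [-3,3,-1,0,0,0,1],
  ],
)

```text
time: 22.22
ee_pos: [0.4683, 0.1801, 0.1134]
tcp_rot: [-180.0, 0.0, -172.5]
wrist_force: [0.6, 0.4, -2.9]
opening: 0.0444
```

>>> apply_moves(
  rows=[
    [0,0,0,0,0,0,1],
    [0,0,0,0,0,0,1],
    [0,0,0,0,0,0,1],
  ],
)

```text
time: 22.6
ee_pos: [0.4688, 0.1796, 0.1134]
tcp_rot: [-180.0, 0.0, -172.5]
wrist_force: [0.6, -0.2, -3.1]
opening: 0.0445
```

```bash
python3 - <<'E'
from h import *
import cv2
o=get_obs();print(o["q"].round(2),o["wrist_force"],o["torque"],o["ee_pos"],o["tcp_rot"])
np.savez("p8.npz",p=o["ee_pos"],r=o["tcp_rot"])
for n in ["side","top","wrist"]: cv2.imwrite(f"pics/{n}8.png",camera(n)[:,:,::-1])
a=cv2.imread("pics/side8.png");t=cv2.imread("pics/top8.png")
z=np.hstack([cv2.resize(a[200:320,210:330],(600,600),interpolation=2),cv2.resize(t[170:270,180:213],(198,600),interpolation=2)])
cv2.imwrite("pics/z8.png",z)
E
```

```text
[ 2.099e+01 -2.100e+00 -1.205e+01  8.002e+01 -4.000e-02  1.349e+01] [ 0.55997284 -0.2228532  -3.08452468] [-0.02927498 -0.06779468 -0.00266697] [0.46882385 0.17963781 0.11344997] [-1.79967946e+02  4.15884485e-02 -1.72503536e+02]
```

View pics/z8.png

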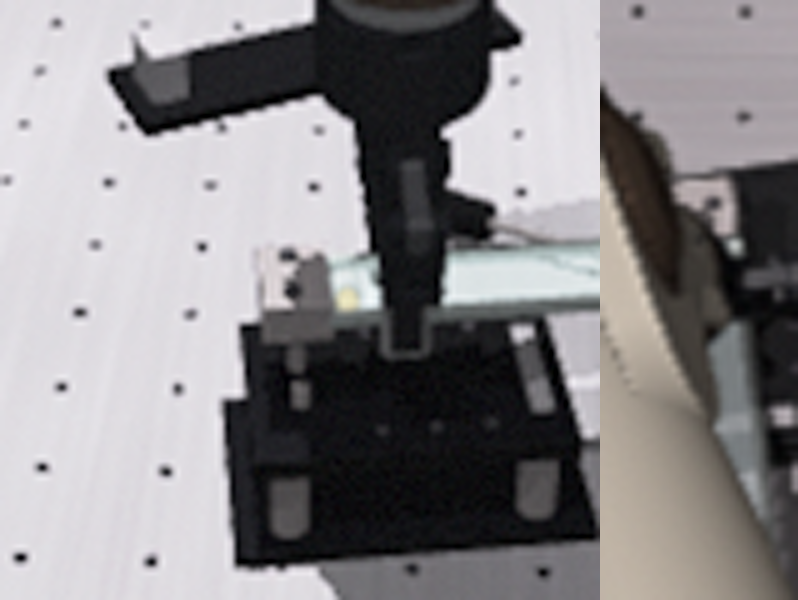

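View pics/wrist8.png

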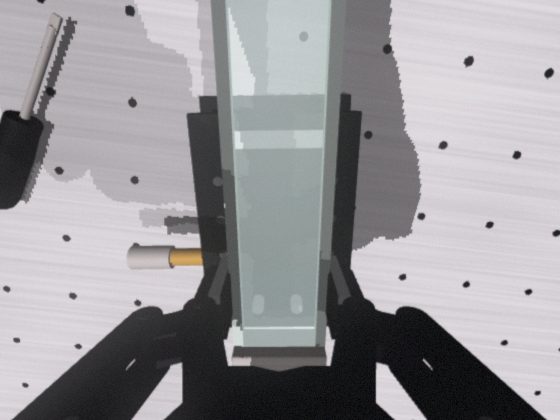

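View pics/top8.png

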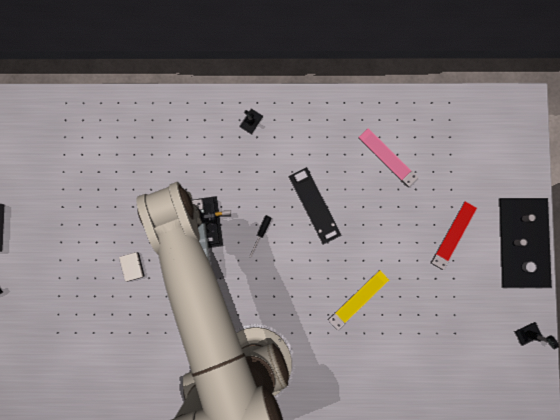

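The block stands over the pins in the side view. In the wrist view the pins show through the glass at about (258,303) and (296,303), with the strip at row ~140. The lens, driver and box are unmoved in the top view. I'll cast the pins and block for a number.

```bash
python3 - <<'E'
from h import *
from scipy.spatial.transform import Rotation as R
d=np.load("p8.npz");Rt=R.from_euler("xyz",d["r"],degrees=True).as_matrix();T=np.eye(4);T[:3,:3]=Rt;T[:3,3]=d["p"]
T=T@calibration("wrist")["mount"]
for n,u,v,z in [("pinR",258,298,.072),("pinL",296,298,.072),("stripR",234,140,.063),("stripL",324,140,.063),("blkInR",233,347,.125),("blkInL",327,347,.125),("edgeR",225,70,.118),("edgeL",335,70,.118)]:
    p=ray("wrist",u,v,z,T);print(n,p.round(4),(Rt.T@(p-d["p"])).round(4))
# predicted side-view pixels
c=calibration("side");Ti=np.linalg.inv(c["T"])
u=np.array([np.cos(np.radians(7.5)),np.sin(np.radians(7.5)),0]);v=np.array([-u[1],u[0],0])
pm=np.array([.5153,.1856,0])
def pr(p):
    q=c["intrinsics"]@(Ti@np.r_[p,1])[:3];q=q[:2]/q[2];return ((q-[210,200]+.5)*5-.5).round(0)
print("pins",[pr(pm+s*.013*v+[0,0,.072]) for s in(1,-1)])
print("blk top corners",[pr(pm+a*.016*u+b*.023*v+[0,0,.125]) for a,b in((1,1),(1,-1),(-1,1),(-1,-1))])
print("blk bot",[pr(pm+a*.016*u+.023*v+[0,0,.105]) for a in(1,-1)])
E
```

```text
pinR [0.506  0.1717 0.072 ] [-0.0358 -0.0127  0.0415]
pinL [0.5028 0.1964 0.072 ] [-0.0358  0.0122  0.0415]
stripR [0.4079 0.1466 0.063 ] [ 0.0647 -0.0247  0.0504]
stripL [0.4012 0.1977 0.063 ] [0.0648 0.0268 0.0504]
blkInR [0.4961 0.1621 0.125 ] [-0.0248 -0.0209 -0.0115]
blkInL [0.4903 0.2065 0.125 ] [-0.0248  0.0238 -0.0115]
edgeR [0.3756 0.1484 0.118 ] [ 0.0965 -0.0188 -0.0046]
edgeL [0.3703 0.1882 0.118 ] [ 0.0965  0.0214 -0.0046]
pins [array([299., 385.]), array([295., 348.])]
blk top corners [array([263., 309.]), array([257., 246.]), array([336., 305.]), array([327., 243.])]
blk bot [array([264., 345.]), array([336., 340.])]
```

```bash
python3 - <<'E'
import cv2
a=cv2.imread("pics/side8.png");cv2.imwrite("pics/s8z.png",cv2.resize(a[240:290,250:310],None,fx=10,fy=10,interpolation=2))
E
```

```text
(no output)
```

View pics/s8z.png

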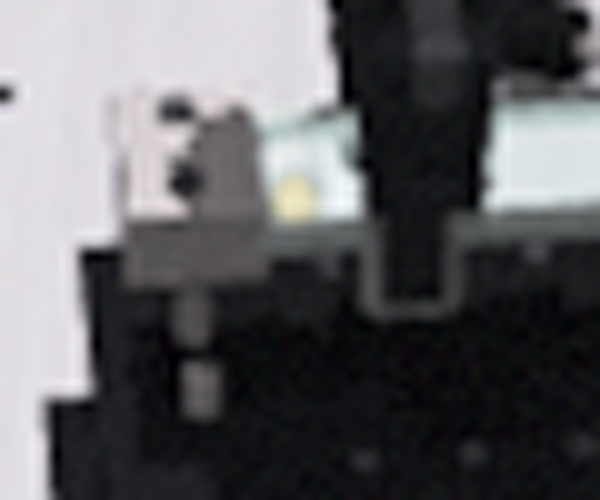

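The side view matches the prediction within about 1 mm. The block's lower corners were seen at (264,342) and (334,340) against (264,345) and (336,340) predicted, and the front pin top at (301,380) against (299,385). In the wrist view, row 298 was the foot side of the pins; their tops are lower, near rows 308–311, and I'll recompute with that and do a last stillness check.

```bash
python3 - <<'E'
from h import *
from scipy.spatial.transform import Rotation as R
d=np.load("p8.npz");Rt=R.from_euler("xyz",d["r"],degrees=True).as_matrix();T=np.eye(4);T[:3,:3]=Rt;T[:3,3]=d["p"]
T=T@calibration("wrist")["mount"]
for v in(308,311): p=ray("wrist",277,v,.072,T);print(p.round(4),(Rt.T@(p-d["p"])).round(4))
o=get_obs();print(o["time"],o["qd"].round(2),o["opening"],o["ee_pos"],o["wrist_force"])
print(job_done())
E
```

```text
[0.5122 0.1851 0.072 ] [-0.0436 -0.0003  0.0415]
[0.5145 0.1854 0.072 ] [-0.046  -0.0003  0.0415]
22.75 [ 0.1   0.1  -0.01  0.07  0.    0.12] 0.044735347162556345 [0.46878317 0.17975319 0.11340735] [-0.67326149  0.18267306 -3.11932125]
the job is handed in; nothing more can be done
None
```

I handed the job in at 22.75 s with the arm still holding the plate level above the stage, steel block over the pins. `job_done` reported no verdict.

**What happened:** I gripped the plate by its long edges at the balance point, lifted it level and carried it towards the stage. That first carry stopped short because joint 6 reached its +180° limit, with a 2.6° tilt. I set the plate back on its cradle, turned the gripper by half a turn, gripped again about 1.5 mm closer to the measured balance point, and carried it over.

**Last checks:**
- **Position:** The TCP is at (0.469, 0.180, 0.113), which puts the glass about 5 cm above the stage top. The tool is about 0.05° off vertical.
- **Alignment:** The tool's yaw is 7.5°; the stage measured 6.7–8.4°, depending on the feature used.
- **Block over the pins:** The side view agrees with prediction to about 1 mm. The wrist view through the glass agrees to about 1–3 mm.
- **Grip:** The opening is 44.7 mm on the 46 mm plate. The wrist reads about 3.1 N downward with almost no moment, and the joints are practically still.
- **Bystanders:** The lens, screwdriver and slide box look unmoved in the top view.

**One disagreement:** My first wrist reading of the pins was about 10 mm off because I had picked their feet instead of their tops. Re-read at the tops, it agrees.

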